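# Hold a strainer pot's lid in the vent position

## Robot

A 6-joint arm with a two-finger parallel gripper is mounted at the origin on the work surface. World frame = base frame: x ahead of the robot, y to its left, z up, the work surface at z = 0. Lengths are in mm, angles in rad, forces in N, time in s.
With the tool pointing down it reaches from about 350 to 775 mm from the base axis. Payload 7.3 kg.
Tool frame: the origin (TCP) lies midway between the tips of the shut fingers; the grasp point (between the pads) lies 19 mm behind it (bot.grip_depth is the distance from the TCP to the grasp point, in mm); z points along the fingers, x is the direction in which the jaws open and shut, and the axes are right-handed (so a half turn about z gives the same grasp; the last joint's range is limited). The gripper opens to 92 mm and grips with 3 to 60 N. Pads are 19 mm wide; open, the fingers measure 130 mm over their backs; the gripper's body (75 mm by 190 mm) begins 47 mm behind the grasp point.
Start: joints at [-1.324, 0.342, 1.524, -0, 1.275, -0.146], TCP at [200.981, -485.027, 226.741] pointing down, gripper open.
Joint ranges: [-2.53, 2.53], [-0.77, 2.02], [0.04, 2.7], [-1, 4.14], [0.28, 2.66], [-3.11, 3.11]. Speed limits (rad/s): [2.57, 2.57, 3.14, 3.14, 3.14, 3.14].

## Interface

Orientations are given as [roll, pitch, yaw] about the fixed x, y, z axes, in that order (R = Rz(yaw) Ry(pitch) Rx(roll)).
In Python, from plant import bot gives the robot as it stands. The module is installed in compiled form; this text tells all that it offers.
- The arm moves only by the shell command python3 -m inch 'ROWS'. ROWS is JSON, a list that holds one entry, the list of rows, each a list of 7 numbers: the shift along the tool's x, y, z each as a share of 0.2 m, from -1 to 1, then the turn, a rotation vector about the tool's x, y, z each as a share of 45 degrees, from -1 to 1, then the closure, from -1 (fully open) to 1 (shut), so that 0 is half open. A call has exactly 10 rows; each row is the pose to reach, as a shift and turn from the pose commanded when the call began, along the tool's axes at that moment; what a row does not reach only later rows make up. A row lasts 1/8 s, in which the tool goes at most 62.5 mm and 10.7 degrees, less where a joint would pass 70% of its speed; a pose out of reach is approached as far as the arm can. A call with a number of a shift or a turn outside -1 to 1 is refused whole. A call with a gripper value outside its range is refused whole. The fingers move at their own pace and stop on an object; the grip force is fixed at half the most. Time passes only in rows, so rows that repeat a pose let the fingers close, or fill a call up. It gives the time, the measured TCP pose, the force and the opening at its end, in the units of the state.
- bot.get_obs(): the state, without advancing time (a new reading comes with each control period).
- bot.capture(name): name is "scene" or "top" or "wrist"; returns the picture (384x512x3 uint8, red, green, blue); there is no depth.
- bot.camera_params(name): a dict with "fx", "fy", "cx", "cy" (pixels), "k1" (the pictures are not rectified: a ray, as slopes to the right and down, at radius r is drawn at 1 + k1 r^2 times it, then the intrinsics apply), "R" (3x3) and "t" (3): a world point X has camera coordinates R X + t; the wrist camera has in their place "T_tool_cam" (4x4, takes a point from camera to tool coordinates, whose origin is the TCP and whose axes are the tool frame's). Camera axes: x right, y down, z forward; pixel columns grow to the right and rows downward; lengths in mm; the calibration is good to about 2 mm. A picture is of the moment at which its call begins: read the wrist's pose just before it. camera_params takes no time and is no camera call.
- bot.close_job(): hands the job in, once; it reports no verdict.
The state is a dict: "time": time; "joint_positions": joint angles; "dq": joint speeds; "tau": joint torques, N m; "tool_pos": TCP position; "tcp_rot": TCP orientation; "contact_force": force on the tool from outside, world axes, zero at the start; "moment": the same for the moment, N m; "grip_width": finger opening in mm.
Only numpy, scipy, OpenCV 4.12 (cv2) and the standard library are available. Lean on these libraries where they do the work, as an engineer would, in place of code of your own. Each camera call takes 0.05 s, during which the arm holds its last target.

## Task

Get the coolant strainer pot ready for bleeding: set the perforated strainer plate (the disc with the post) in the pot and press it down until it sits level and fully home under the three spring clips, then insert the lid with its two tabs through the notches and twist it clockwise, seen from above, until its grip bar lines up with the two ribs on the pot's side, half-way to the lock. Never turn it on into the spring catch so that it clicks; the lid springs back if let go, so finish while still gripping the lid and holding it there. Leave the other tools and parts where they lie.

Things in the scene. Friction and masses are not known exactly. Their poses are not given: they have to be found in the camera images.
- pot: round aluminium pot fixed to the table, 124 mm outside diameter, 85 mm high, round foot 140 mm across; origin at the centre of its underside, z up, x towards one of the two notches in its collar
- pot_mouth (a point): centre of the pot's mouth, at the collar's top, 85 mm above the table; axes as the pot. The collar is 6 mm thick, inner diameter 92 mm, with two notches 24 mm wide at the pot's own +x and -x
- pot_rib (a point): outer top end of one of two upright ribs (5 mm wide, standing 12 mm out of the pot's wall, top 2 mm below the collar's top), 74 mm from the pot's axis. The ribs are opposite each other, 0.55 rad (31.5 deg) clockwise from the notches
- pot_seat (a point): centre of the flat ledge inside the pot, 57 mm above the table and 28 mm below the collar's top, on which the plate's underside sits when home. Three sprung ball clips stand around it (at 90, 210, 330 deg from the pot's +x): the plate first rests on the balls about 7 mm proud, and needs about 4 to 10 N straight down to snap under them
- plate: perforated steel strainer plate, 80 mm diameter, 7 mm thick, bevelled edge, with a round upright post in the middle; about 120 g; origin at the centre of its underside
- plate_post (a point): grasp point on the strainer plate's post, 32 mm above the plate's underside; the post is 16 mm in diameter and reaches from 7 to 44 mm above the underside, so when the plate is home it stands 16 mm out of the pot's mouth. It fits inside the hollow lid
- lid: round aluminium bayonet lid, about 280 g, flange 116 mm diameter; origin at the centre of its underside, x along the grip bar. Below the flange a hollow plug, 85 mm diameter, 13 mm deep, has at its foot two tabs (18 mm wide, reaching 52 mm from the axis) under the bar's ends. Either way round fits: tabs enter with the bar along the pot's x. When down, the underside is 72 mm above the table
- lid_bar (a point): centre of the lid's grip bar, 53 mm above the lid's underside (so 125 mm above the table when the lid is in the pot). The bar is 84 mm long (lid's x), 14 mm wide (lid's y), 28 mm high; at its foot is the flat crown, 39 mm above the lid's underside
- ring (a joint): angle of a sprung ring inside the pot, rad: 0 at rest, grows with clockwise twist of the lid. The lid's tabs meet it after about 0.055 rad of twist, so it reads about 0.5 when the bar is in line with the ribs; it turns the lid back with about 0.2 N m
- catch (a joint): outward travel of the catch roller, m: 0 at rest, about 0.003 as the lid clicks past. The roller stands at the rim 1.1 rad clockwise from the pot's +x, its top 8.5 mm above the collar's top; an ear on the lid's flange in line with the bar (reaching 64 mm) meets it after about 1.0 rad of twist and clicks past it by 1.1 rad
- wrench: open-ended steel wrench, lying flat; a bystander, to be left alone
- driver_a: screwdriver with wooden handle, lying beyond the middle of the table; a bystander, to be left alone
- driver_b: screwdriver with wooden handle, lying near the robot; a bystander, to be left alone
- chuck: small dark drill chuck, 36 mm diameter, 48 mm high, standing; a bystander, to be left alone
- blank: plain steel disc without a post, 72 mm diameter, 8 mm thick; a bystander, to be left alone
- spacer: steel spacer ring, 36 mm outside, 20 mm hole, 14 mm high; a bystander, to be left alone
Things that resemble listed ones, but are neither listed nor needed, are in the scene too. Leave any blue or pink look-alike of the lid alone.

How it is judged:
By the outcome, as a careful person would: the job done as asked, in the order asked, and still so for the second after the job is handed in, while the arm keeps its last pose, push and grip.
It also fails if it takes over 54 s, if anything falls off the work surface, if the arm or the gripper's body presses on something with over 40 N, if the wrist force passes 120 N, or if a joint passes its speed limit or range.

## Working session

There is one attempt and no reset: what is moved stays moved. The work goes in short steps, Python scripts to look and compute and a shell command to move; the robot and the scene stay as the last step left them, time stands still between calls to the robot, and variables do not carry over. Pictures are saved under pics/ and viewed, and the job is handed in when it is done.

```bash
mkdir -p pics; ls
python3 - <<'E'
from plant import bot
import cv2
o=bot.get_obs()
for k,v in o.items(): print(k,v)
for n in ("scene","top","wrist"):
    im=bot.capture(n); cv2.imwrite(f"pics/{n}0.png",im[:,:,::-1]); print(n,bot.camera_params(n))
E
```

```text
pics
time 0.0
joint_positions [-1.32395770e+00  3.42738767e-01  1.52503294e+00  2.09532121e-05
  1.27537798e+00 -1.45999592e-01]
dq [ 3.09001892e-05  3.65333447e-04 -3.59560190e-04 -2.34388931e-03
 -1.78875116e-04 -6.18158469e-04]
tau [ 4.61904147e-04 -4.31244600e+01 -2.44222981e+01  7.17033679e-02
  5.58319024e-02 -1.39470981e-04]
tool_pos [ 200.90234954 -484.5982836   226.03107277]
tcp_rot [-3.14134631e+00  1.53755280e-03 -1.17796404e+00]
contact_force [-0.63614278  0.21881374 -0.10533133]
moment [0.02172232 0.01446804 0.02954946]
grip_width 91.78279838699035
scene {'fx': 491.9604137776152, 'fy': 491.9604137776152, 'cx': 264.73042263982353, 'cy': 191.82030966944922, 'k1': -0.001559371636838047, 'R': array([[-0.51184863,  0.85902175,  0.0096239 ],
       [ 0.67967229,  0.41178385, -0.60702524],
       [-0.52541085, -0.30416393, -0.79462428]]), 't': array([ 219.89536546, -292.00836357, 1585.15678467])}
top {'fx': 359.7888042307563, 'fy': 359.7888042307563, 'cx': 259.8503011144881, 'cy': 191.8075718456888, 'k1': 0.022417891257569208, 'R': array([[-2.99371987e-02, -9.99551543e-01,  6.91072964e-04],
       [-9.82826778e-01,  2.93103199e-02, -1.82187898e-01],
       [ 1.82085939e-01, -6.13340031e-03, -9.83263491e-01]]), 't': array([  46.12040715,  497.03606595, 1192.1185432 ])}
wrist {'fx': 340.72894783476596, 'fy': 340.72894783476596, 'cx': 251.93750955032027, 'cy': 190.34073319092073, 'k1': -0.08930968214420633, 'T_tool_cam': array([[ 9.99999901e-01,  4.30344355e-04, -1.09814754e-04,
        -2.94892346e-01],
       [-3.77295239e-04,  9.53576144e-01,  3.01151783e-01,
        -8.18057649e+01],
       [ 2.34315699e-04, -3.01151711e-01,  9.53576212e-01,
        -1.57408369e+02],
       [ 0.00000000e+00,  0.00000000e+00,  0.00000000e+00,
         1.00000000e+00]])}
```

View pics/scene0.png

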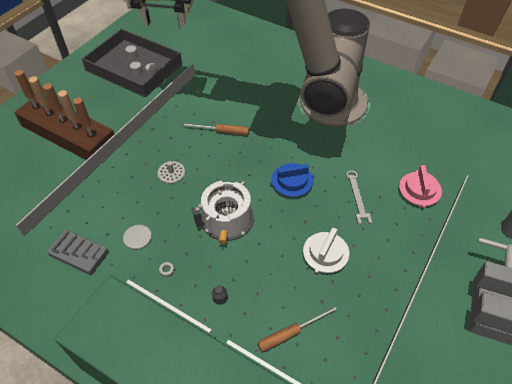

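View pics/top0.png

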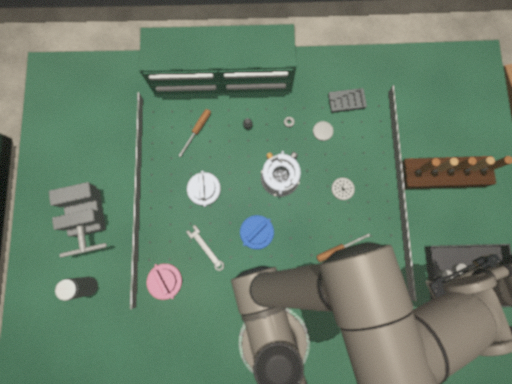

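View pics/wrist0.png

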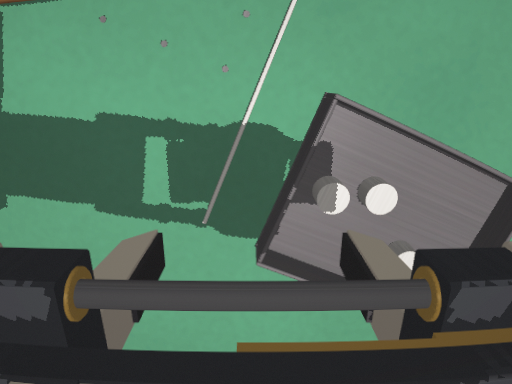

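Top: pot at about (281,174), plate with post (343,188), silver lid (204,188), with blue (257,232) and pink (164,282) look-alikes. I'll enlarge these regions to measure them.

```bash
cat > h.py <<'E'
import numpy as np, cv2
from plant import bot
from scipy.spatial.transform import Rotation as Ro
def cam(name,obs=None):
    p=bot.camera_params(name)
    if name=="wrist":
        T=p["T_tool_cam"]; Rt=Ro.from_euler('xyz',obs["tcp_rot"]).as_matrix()
        Rwc=Rt@T[:3,:3]; c=Rt@T[:3,3]+np.array(obs["tool_pos"])
    else:
        Rwc=p["R"].T; c=-Rwc@p["t"]
    return p,Rwc,c
def ray(name,u,v,obs=None):
    p,Rwc,c=cam(name,obs)
    xd=np.array([(u-p["cx"])/p["fx"],(v-p["cy"])/p["fy"]]); x=xd.copy()
    for _ in range(20): x=xd/(1+p["k1"]*(x@x))
    return c,Rwc@np.array([x[0],x[1],1.])
def onz(name,u,v,z,obs=None):
    c,d=ray(name,u,v,obs); return c+d*(z-c[2])/d[2]
def proj(name,X,obs=None):
    p,Rwc,c=cam(name,obs); q=Rwc.T@(np.asarray(X,float)-c); s=q[:2]/q[2]; s=s*(1+p["k1"]*(s@s))
    return np.array([s[0]*p["fx"]+p["cx"],s[1]*p["fy"]+p["cy"]])
def tri(L):
    A=np.zeros((3,3));b=np.zeros(3)
    for c,d in L:
        d=d/np.linalg.norm(d);P=np.eye(3)-np.outer(d,d);A+=P;b+=P@c
    return np.linalg.solve(A,b)
E
python3 - <<'E'
import cv2,numpy as np
t=cv2.imread('pics/top0.png');s=cv2.imread('pics/scene0.png')
cr=lambda im,x,y,w=64,h=56,k=6: cv2.resize(im[y-h//2:y+h//2,x-w//2:x+w//2],None,fx=k,fy=k,interpolation=cv2.INTER_CUBIC)
a=np.hstack([cr(t,281,174),cr(t,343,188)]);b=np.hstack([cr(t,204,188),cr(s,228,208,)])
b2=np.hstack([cr(s,171,172),cr(s,326,250)])
cv2.imwrite('pics/z1.png',cv2.resize(np.vstack([a,b]),(768,600)));cv2.imwrite('pics/z2.png',b2)
E
```

```text
(no output)
```

View pics/z1.png

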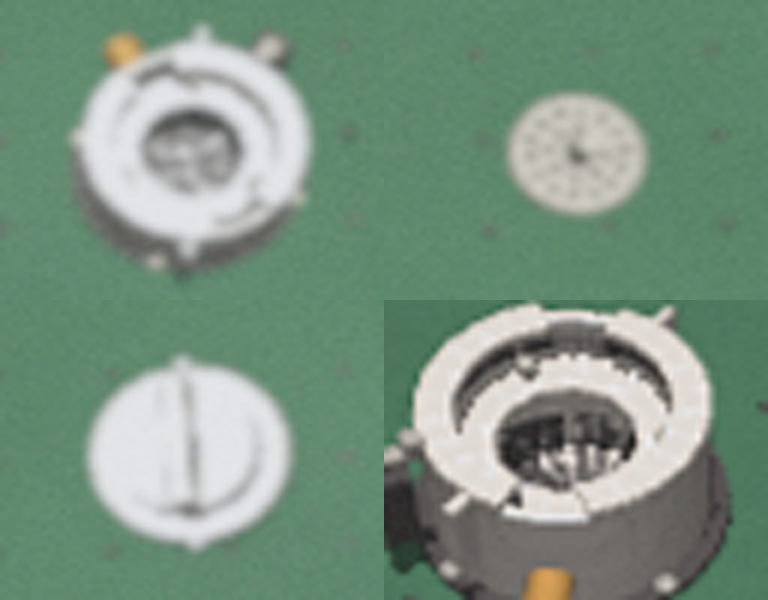

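View pics/z2.png

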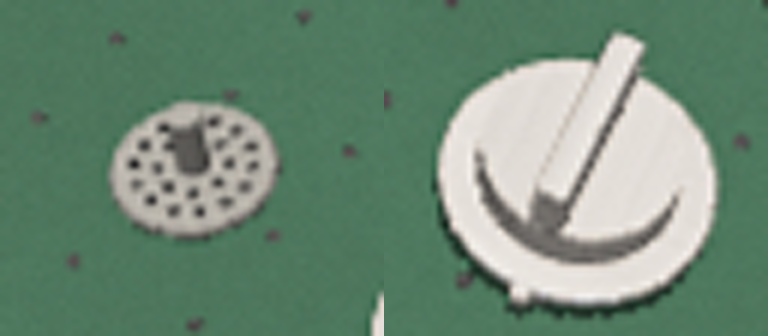

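Run:
```python
from h import *
for n in ("top","scene"):
    im=cv2.imread(f'pics/{n}0.png'); hsv=cv2.cvtColor(im,cv2.COLOR_BGR2HSV)
    m=((hsv[...,1]<70)&(hsv[...,2]>120)).astype(np.uint8)
    seeds={'top':dict(pot=(281,174),plate=(343,188),lid=(204,188)),'scene':dict(plate=(171,172),lid=(326,250))}[n]
    cs,_=cv2.findContours(m,cv2.RETR_EXTERNAL,cv2.CHAIN_APPROX_NONE)
    for k,(x,y) in seeds.items():
        for c in cs:
            if len(c)>30 and cv2.pointPolygonTest(c,(x,y),False)>=0:
                e=cv2.fitEllipse(c); z=dict(pot=85,plate=7,lid=17)[k]
                print(n,k,e,onz(n,*e[0],z).round(1), cv2.contourArea(c))
```

```text
top pot ((280.66888427734375, 172.68936157226562), (41.5811882019043, 46.229976654052734), 10.617962837219238) [554.2 -40.4  85. ] 1350.0
top plate ((342.2430114746094, 188.5688018798828), (23.747570037841797, 27.427509307861328), 120.26512145996094) [ 508.3 -261.9    7. ] 475.0
top lid ((203.2194061279297, 188.3231201171875), (35.29307556152344, 37.367977142333984), 159.26841735839844) [521.9 230.2  17. ] 1008.0
scene plate ((170.78387451171875, 171.45944213867188), (21.188060760498047, 27.765167236328125), 77.77230834960938) [ 509.7 -261.7    7. ] 458.5
scene lid ((326.20196533203125, 251.08094787597656), (42.712589263916016, 45.9114875793457), 96.9587173461914) [521.2 232.9  17. ] 1503.0
```

Run:
```python
from h import *
c=np.array([554,-40.4])
def s(x,y): return ((x-384)/6+196,(y-300)/5.357+180)
for nm,x,y,z in (("notchA",545,510,85),("notchB",575,322,85),("ribL",455,502,83),("ribR",668,316,83),("catch?",405,440,93),("orange",548,590,50)):
    p=onz("scene",*s(x,y),z)[:2]; d=p-c; print(nm,p.round(1),np.hypot(*d).round(1),np.degrees(np.arctan2(d[1],d[0])).round(1))
def t(x,y): return (x/6+281-32,y/5.357+174-28)
for nm,x,y,z in (("rib",203,33,83),("rib",188,250,83),("orange",124,48,85),("grey",270,45,93)):
    p=onz("top",*t(x,y),z)[:2]; d=p-c; print(nm,p.round(1),np.hypot(*d).round(1),np.degrees(np.arctan2(d[1],d[0])).round(1))
def l(x,y): return (x/6+204-32,(y-300)/5.357+188-28)
for a in ((182,360),(196,545)): print('ear',onz("top",*l(*a),15))
def l2(x,y): return ((x-384)/6+326-32,(y)/6+250-28)
a=onz("scene",*l2(630,40),67);b=onz("scene",*l2(548,195),67);print(a,b); print('ear scene',onz("scene",*l2(520,297),15))
```

```text
notchA [611.  -11.9] 63.8 26.6
notchB [513.6 -61.5] 45.6 -152.4
ribL [625.3 -46.6] 71.5 -4.9
ribR [488.5 -30.2] 66.3 171.2
catch? [612.7 -79.3] 70.4 -33.5
orange [628.7  -1. ] 84.5 27.8
rib [626.1 -50.8] 72.8 -8.2
rib [486.3 -36.7] 67.8 176.8
orange [617.   -5.6] 72.0 28.9
grey [614.1 -87.3] 76.3 -38.0
ear [584.59210136 233.60795235  15.        ]
ear [460.07935743 225.56953133  15.        ]
[482.31984514 231.54006526  67.        ] [564.81025396 235.6504408   67.        ]
ear scene [583.32388652 238.20502727  15.        ]
```

Pot at (555,-41), with its notch axis at about 25° and the ribs at about -6°. The plate is at (509,-262), and the lid at (522,231) with its bar at about 3.5°. I'm moving towards the plate.

```bash
python3 -m inch '[[[-0.03,-0.12,0,0,0,0,-1],[-0.08,-0.3,0,0,0,0,-1],[-0.13,-0.5,0,0,0,0,-1],[-0.18,-0.7,0,0,0,0,-1],[-0.22,-0.9,0,0,0,0,-1],[-0.24,-1,0,0,0,0,-1],[-0.24,-1,0,0,0,0,-1],[-0.24,-1,0,0,0,0,-1],[-0.24,-1,0,0,0,0,-1],[-0.24,-1,0,0,0,0,-1]]]'
python3 - <<'E'
from h import *
o=bot.get_obs();print(o["time"],o["tool_pos"],o["tcp_rot"],o["joint_positions"])
R=Ro.from_euler('xyz',o["tcp_rot"]).as_matrix()
print((R.T@(np.array([508.8,-261.8,190])-o["tool_pos"]))/200)
E
```

```text
time: 1.4
tool_pos: [366.8, -364.6, 226.7]
tcp_rot: [3.141, -0.0, -1.179]
contact_force: [0.6, -0.9, 0.2]
grip_width: 91.7
1.4 [ 366.8106471  -364.61021913  226.73682048] [ 3.14149629e+00 -6.18019477e-05 -1.17921822e+00] [-9.30584703e-01  3.27728848e-01  1.54518225e+00 -1.13760778e-04
  1.26864537e+00  2.48667370e-01]
[-0.20420342 -0.85241346  0.18358934]
```

```bash
python3 -m inch '[[[-0.03,-0.12,0.02,0,0,0,-1],[-0.07,-0.3,0.05,0,0,0,-1],[-0.12,-0.5,0.09,0,0,0,-1],[-0.17,-0.7,0.15,0,0,0,-1],[-0.2,-0.8,0.18,0,0,0,-1],[-0.204,-0.852,0.184,0,0,0,-1],[-0.204,-0.852,0.184,0,0,0,-1],[-0.204,-0.852,0.184,0,0,0,-1],[-0.204,-0.852,0.184,0,0,0,-1],[-0.204,-0.852,0.184,0,0,0,-1]]]'
python3 - <<'E'
from h import *
o=bot.get_obs();print(o["time"],o["tool_pos"],o["tcp_rot"])
im=bot.capture("wrist");cv2.imwrite("pics/w1.png",im[:,:,::-1])
print(proj("wrist",[508.8,-261.8,44],o))
E
```

```text
time: 2.65
tool_pos: [508.9, -261.7, 190.2]
tcp_rot: [-3.141, -0.0, -1.179]
contact_force: [-0.7, 0.2, 0.2]
grip_width: 91.9
2.65 [ 508.86213886 -261.70288902  190.18480004] [-3.14146464e+00 -4.31422279e-04 -1.17884031e+00]
[252.30475688 175.90610429]
```

View pics/w1.png

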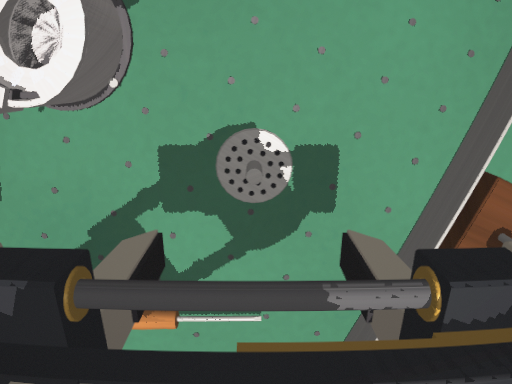

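Run:
```python
from h import *
o=bot.get_obs()
im=cv2.imread("pics/w1.png"); hsv=cv2.cvtColor(im,cv2.COLOR_BGR2HSV)
m=((hsv[...,1]<70)).astype(np.uint8); m[225:]=0;m[:120]=0;m[:,:200]=0;m[:,310:]=0
c=max(cv2.findContours(m,cv2.RETR_EXTERNAL,cv2.CHAIN_APPROX_NONE)[0],key=cv2.contourArea)
P=np.array([onz("wrist",*q[0],6,o)[:2] for q in c],np.float32); print(cv2.minEnclosingCircle(P),cv2.fitEllipse(P), cv2.fitEllipse(c))
print("post top",onz("wrist",255,176,44,o)); print("driver",onz("wrist",140,319,10,o),onz("wrist",262,316,3,o))
cv2.imwrite("pics/w1z.png",cv2.resize(im[120:215,200:310],None,fx=5,fy=5))
```

```text
((509.15533447265625, -263.0889892578125), 40.39472961425781) ((509.41082763671875, -262.895751953125), (78.49750518798828, 79.22391510009766), 24.565610885620117) ((253.61044311523438, 165.0820770263672), (74.32889556884766, 76.97632598876953), 88.48999786376953)
post top [ 509.72589151 -263.95408416   44.        ]
driver [ 282.99687371 -207.97865828   10.        ] [ 340.34903493 -344.28131103    3.        ]
```

View pics/w1z.png

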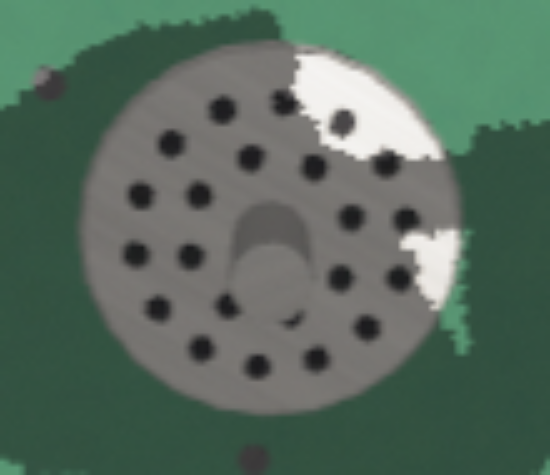

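The disc is at about (254,165) px, post top at (254,176.5), so the plate centre is at about (509.4,-263). Going down and gripping.

```bash
python3 -m inch '[[[0.007,0,0.12,0,0,0,-1],[0.007,0,0.3,0,0,0,-0.5],[0.007,0,0.5,0,0,0,-0.2],[0.007,0,0.68,0,0,0,0],[0.007,0,0.8,0,0,0,0],[0.007,0,0.86,0,0,0,0],[0.007,0,0.876,0,0,0,0],[0.007,0,0.876,0,0,0,0.5],[0.007,0,0.876,0,0,0,1],[0.007,0,0.876,0,0,0,1]]]'
```

```text
time: 3.95
tool_pos: [510.1, -262.8, 15.5]
tcp_rot: [-3.141, -0.001, -1.178]
contact_force: [-0.4, -0.8, 0.0]
grip_width: 20.4
```

```bash
python3 -m inch '[[[0,0,0,0,0,0,1],[0,0,0,0,0,0,1],[0,0,-0.1,0,0,0,1],[0,0,-0.3,0,0,0,1],[-0.05,-0.03,-0.5,0,0,0,1],[-0.2,-0.12,-0.7,0,0,0,1],[-0.35,-0.21,-0.85,0,0,0,1],[-0.45,-0.27,-0.9,0,0,0,1],[-0.5,-0.3,-0.9,0,0,0,1],[-0.5,-0.3,-0.9,0,0,0,1]]]'
python3 - <<'E'
from h import *
import json
o=bot.get_obs();print(o["time"],o["tool_pos"],o["tcp_rot"],o["contact_force"],o["grip_width"])
im=bot.capture("wrist");cv2.imwrite("pics/w2.png",im[:,:,::-1])
json.dump(dict(tool_pos=list(o["tool_pos"]),tcp_rot=list(o["tcp_rot"])),open("o2.json","w"))
E
```

```text
time: 5.2
tool_pos: [526.5, -146.7, 193.8]
tcp_rot: [3.14, 0.001, -1.177]
contact_force: [-0.1, -0.7, -1.3]
grip_width: 15.3
5.2 [ 526.45095314 -146.68020186  193.78915006] [ 3.14027680e+00  1.01561173e-03 -1.17699260e+00] [-0.09011625 -0.69306277 -1.26979843] 15.324698980175768
```

View pics/w2.png

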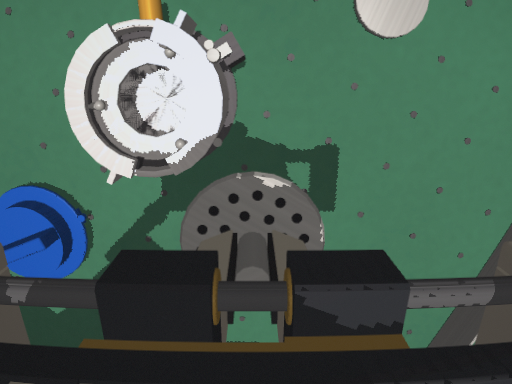

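Run:
```python
import cv2
im=cv2.imread("pics/w2.png");cv2.imwrite("pics/w2z.png",cv2.resize(im[0:195,50:260],None,fx=3.05,fy=3.05,interpolation=cv2.INTER_CUBIC))
```

```text
(no output)
```

View pics/w2z.png

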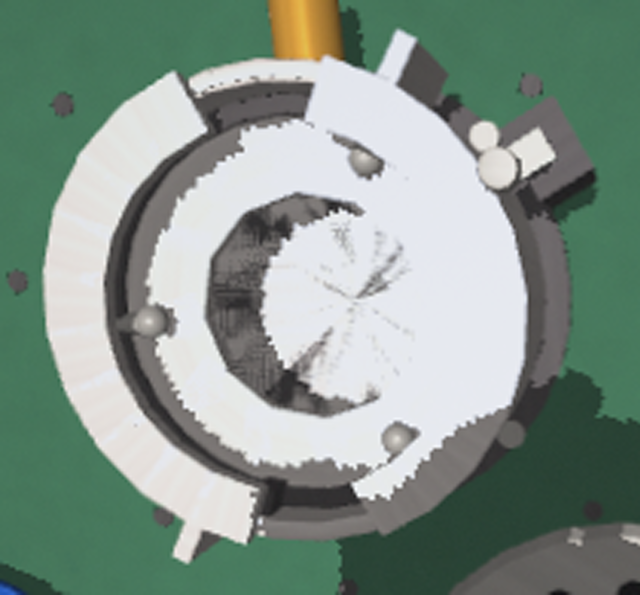

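Run:
```python
from h import *
import json
from scipy.optimize import least_squares
o=json.load(open("o2.json"))
f=lambda x,y,z: onz("wrist",x/3.05+50,y/3.05,z,o)[:2]
out=np.array([f(*p,85) for p in [(45,270),(46,320),(70,165),(62,400),(100,460),(526,300),(515,225),(470,145),(120,115),(178,72),(322,57),(247,543),(383,533),(508,405),(524,340),(160,505)]])
r=least_squares(lambda c:np.hypot(*(out-c[:2]).T)-62,[555,-41]); print("c r=62",r.x,r.fun.round(1)); c=r.x
r=least_squares(lambda c:np.hypot(*(out-c[:2]).T)-c[2],[555,-41,62]); print(r.x)
ang=lambda p:(np.hypot(*(p-c)).round(1),np.degrees(np.arctan2(*(p-c)[::-1])).round(1))
for n,x,y,z in [("nA",178,72,85),("nA",322,57,85),("nB",247,543,85),("nB",383,533,85),("ribA",407,35,83),("ribB",181,560,83),("ball",364,160,64),("ball",151,320,64),("ball",396,437,64),("roller",498,168,93)]:
    p=f(x,y,z);print(n,p.round(1),ang(p))
d=f(407,35,83)-f(181,560,83);print("rib line",np.degrees(np.arctan2(d[1],d[0])),(f(407,35,83)+f(181,560,83))/2)
B=np.array([f(*p,64) for p in [(364,160),(151,320),(396,437)]]);print("balls mean",B.mean(0))
# plate in hand: disc rim visible upper arc, z ~ tcp-15+7
im=cv2.imread("pics/w2.png")
z=o["tool_pos"][2]-15+6
pl=np.array([onz("wrist",*p,z,o)[:2] for p in [(182,232),(190,207),(215,183),(251,172),(290,180),(315,205),(323,230)]])
r=least_squares(lambda c:np.hypot(*(pl-c[:2]).T)-40,[526,-147]);print("plate c",r.x,r.fun.round(1),o["tool_pos"][:2])
```

```text
c r=62 [556.59207212 -41.86501967] [-0.3 -0.1  1.   2.   2.   0.4  1.6  1.5 -1.2 -0.3  0.1 -0.4 -0.4 -0.2
  0.  -0.2]
[556.58565221 -41.90906888  62.33829309]
nA [ 6.022e+02 -3.000e-01] (np.float64(61.7), np.float64(42.3))
nA [618.  -32.3] (np.float64(62.1), np.float64(8.8))
nB [495.7 -51.6] (np.float64(61.6), np.float64(-170.9))
nB [512.5 -84.9] (np.float64(61.6), np.float64(-135.7))
ribA [630.2 -49.2] (np.float64(74.0), np.float64(-5.7))
ribB [483.2 -35.4] (np.float64(73.7), np.float64(174.9))
ball [599.2 -44.5] (np.float64(42.7), np.float64(-3.6))
ball [538.1  -2.9] (np.float64(43.1), np.float64(115.3))
ball [533.1 -76.9] (np.float64(42.2), np.float64(-123.8))
roller [609.6 -81.7] (np.float64(66.3), np.float64(-36.9))
rib line -5.356650176690626 [556.70105335 -42.26025518]
balls mean [556.81444749 -41.43294462]
plate c [ 525.10506181 -147.59646398] [-1.2 -0.5 -0.2  0.6  0.9 -0.5 -1.7] [526.4509531445872, -146.68020185742]
```

```bash
python3 -m inch '[[[-0.05,-0.04,0,0,0,0,1],[-0.14,-0.11,0,0,0,0,1],[-0.25,-0.2,0.05,0,0,0,1],[-0.35,-0.28,0.15,0,0,0,1],[-0.41,-0.33,0.25,0,0,0,1],[-0.426,-0.345,0.34,0,0,0,1],[-0.426,-0.345,0.394,0,0,0,1],[-0.426,-0.345,0.394,0,0,0,1],[-0.426,-0.345,0.394,0,0,0,1],[-0.426,-0.345,0.394,0,0,0,1]]]'
python3 - <<'E'
from h import *
o=bot.get_obs();print(o["time"],o["tool_pos"],o["tcp_rot"],o["contact_force"],o["grip_width"])
im=bot.capture("wrist");cv2.imwrite("pics/w3.png",im[:,:,::-1])
im=bot.capture("scene")[150:270,150:310];cv2.imwrite("pics/s3.png",cv2.resize(im,None,fx=5,fy=5)[:,:,::-1])
E
```

```text
time: 6.5
tool_pos: [558.4, -42.4, 116.7]
tcp_rot: [-3.14, -0.001, -1.178]
contact_force: [-1.0, -0.2, -1.9]
grip_width: 15.4
6.5 [558.40443182 -42.40219064 116.67684417] [-3.14042591e+00 -9.30618244e-04 -1.17845196e+00] [-1.04173664 -0.23965964 -1.86581873] 15.402513915071788
```

View pics/w3.png

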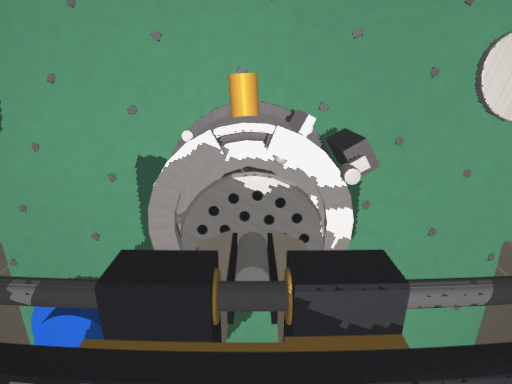

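View pics/s3.png

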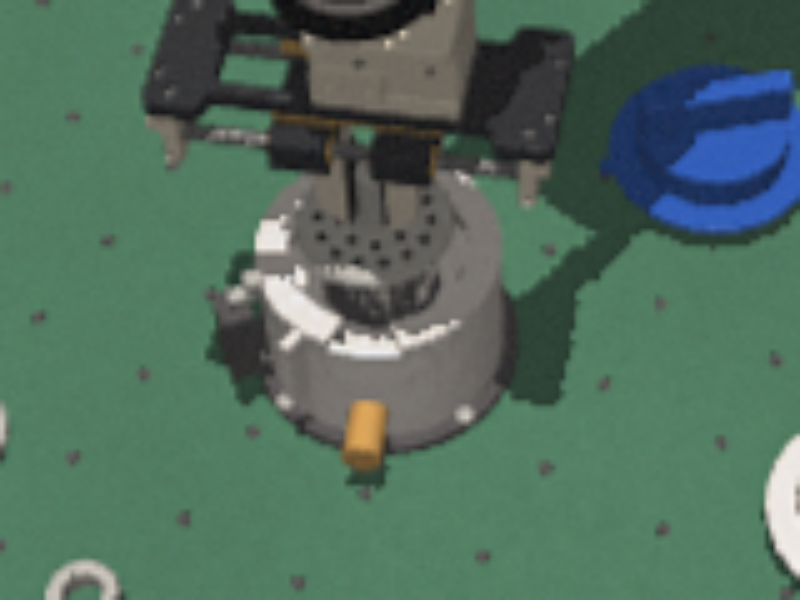

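Run:
```python
import cv2
im=cv2.imread("pics/w3.png");cv2.imwrite("pics/w3z.png",cv2.resize(im[95:255,140:365],None,fx=3.5,fy=3.5,interpolation=cv2.INTER_CUBIC))
```

```text
(no output)
```

View pics/w3z.png

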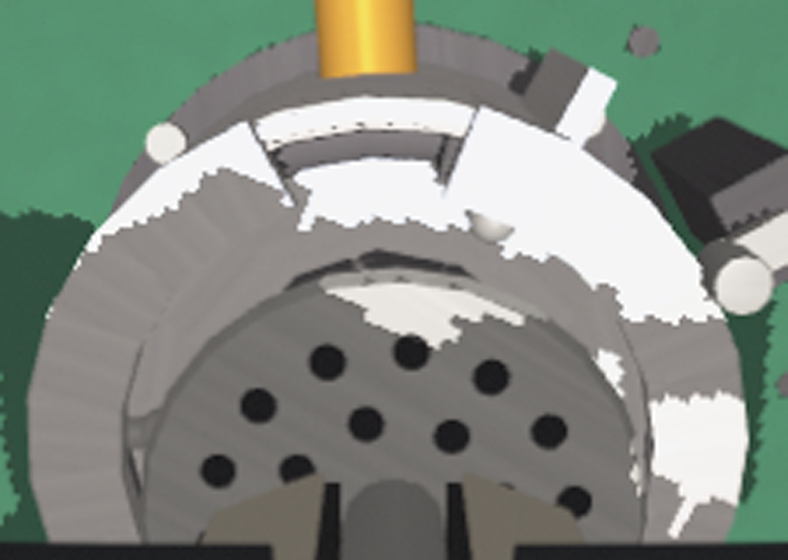

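Run:
```python
from h import *
from scipy.optimize import least_squares
o=dict(tool_pos=np.array([557.5,-41.5,115.]),tcp_rot=[np.pi,0,-1.178])
Rt=Ro.from_euler('xyz',o["tcp_rot"]).as_matrix()
f=lambda x,y,z:(Rt.T@(onz("wrist",x/3.5+140,y/3.5+95,z,o)-o["tool_pos"]))[:2]
col=np.array([f(*p,85) for p in [(28,400),(30,450),(48,320),(90,240),(250,122),(480,106),(720,290),(740,350),(748,440),(155,180),(610,170)]])
r=least_squares(lambda c:np.hypot(*(col-c[:2]).T)-62,[0,0]);print("collar in tool xy",r.x,r.fun.round(1))
for zz in (106,):
    pl=np.array([f(*p,zz) for p in [(145,470),(150,430),(180,370),(230,318),(290,285),(520,315),(580,360),(615,400),(638,450)]])
    # outer bevel edge slightly
    for R in (40,39.):
        r=least_squares(lambda c:np.hypot(*(pl-c[:2]).T)-R,[0,0]);print("plate",zz,R,r.x,r.fun.round(1))
```

```text
collar in tool xy [-0.77928515  0.7357212 ] [ 0.2 -0.3  0.   0.3  0.1  0.2  0.5  0.  -0.4 -0.5 -0.4]
plate 106 40 [-0.80610445  2.06130967] [-1.6 -0.6  0.2  0.9  1.2 -0.8 -0.7 -0.2 -0. ]
plate 106 39.0 [-0.86033448  0.60530029] [-1.  -0.2  0.2  0.7  0.8 -1.  -0.7  0.1  0.6]
```

```bash
python3 -m inch '[[[0,0,0.03,0,0,0,1],[0,0,0.07,0,0,0,1],[0,0,0.11,0,0,0,1],[0,0,0.14,0,0,0,1],[0,0,0.16,0,0,0,1],[0,0,0.175,0,0,0,1],[0,0,0.185,0,0,0,1],[0,0,0.195,0,0,0,1],[0,0,0.2,0,0,0,1],[0,0,0.205,0,0,0,1]]]'
```

```text
time: 7.85
tool_pos: [558.2, -41.9, 75.0]
tcp_rot: [-3.141, -0.0, -1.178]
contact_force: [1.4, 2.5, 1.0]
grip_width: 15.1
```

```bash
python3 -m inch '[[[0,0,0.005,0,0,0,1],[0,0,0.01,0,0,0,1],[0,0,0.015,0,0,0,1],[0,0,0.02,0,0,0,1],[0,0,0.023,0,0,0,1],[0,0,0.026,0,0,0,1],[0,0,0.026,0,0,0,1],[0,0,0.026,0,0,0,1],[0,0,0.026,0,0,0,1],[0,0,0.026,0,0,0,1]]]'
python3 - <<'E'
from h import *
o=bot.get_obs();print(o["time"],o["tool_pos"],o["tcp_rot"],o["contact_force"],o["moment"])
im=bot.capture("wrist");cv2.imwrite("pics/w4.png",cv2.resize(im[95:255,140:365],None,fx=3.5,fy=3.5,interpolation=cv2.INTER_CUBIC)[:,:,::-1])
E
```

```text
time: 9.1
tool_pos: [558.1, -41.9, 72.2]
tcp_rot: [-3.14, -0.001, -1.178]
contact_force: [-6.3, 3.6, 19.3]
grip_width: 15.0
9.1 [558.07736807 -41.85834655  72.16353691] [-3.14047322e+00 -7.37904897e-04 -1.17780561e+00] [-6.2995596   3.60257462 19.26974804] [ 0.62794796  1.04067587 -0.02753145]
```

View pics/w4.png

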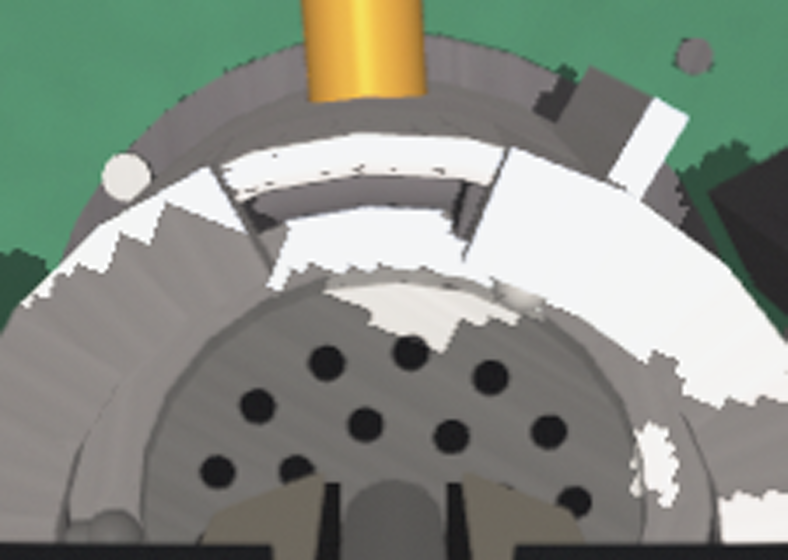

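```bash
python3 -m inch '[[[0,0,0,0,0,0,0.55],[0,0,0,0,0,0,0.35],[0,0,0,0,0,0,0.35],[0,0,-0.05,0,0,0,0.35],[0,0,-0.15,0,0,0,0.35],[0,0,-0.3,0,0,0,0.35],[0,0,-0.45,0,0,0,0.35],[0,0,-0.58,0,0,0,0],[0,0,-0.65,0,0,0,-1],[0,0,-0.65,0,0,0,-1]]]'
python3 - <<'E'
from h import *
import json
o=bot.get_obs();print(o["time"],o["tool_pos"],o["tcp_rot"],o["contact_force"],o["moment"])
im=bot.capture("wrist");cv2.imwrite("pics/w5.png",im[:,:,::-1])
json.dump(dict(tool_pos=list(o["tool_pos"]),tcp_rot=list(o["tcp_rot"])),open("o5.json","w"))
cv2.imwrite("pics/w5z.png",cv2.resize(im[70:270,140:365],None,fx=3,fy=3,interpolation=cv2.INTER_CUBIC)[:,:,::-1])
E
```

```text
time: 10.4
tool_pos: [558.4, -42.1, 200.5]
tcp_rot: [-3.14, -0.001, -1.178]
contact_force: [-0.3, 0.3, -0.2]
grip_width: 55.2
10.4 [558.36628414 -42.14998499 200.52028343] [-3.14014988e+00 -1.13872100e-03 -1.17805679e+00] [-0.3397053   0.27053796 -0.19239286] [ 0.01619905 -0.00228078  0.02220405]
```

View pics/w5z.png

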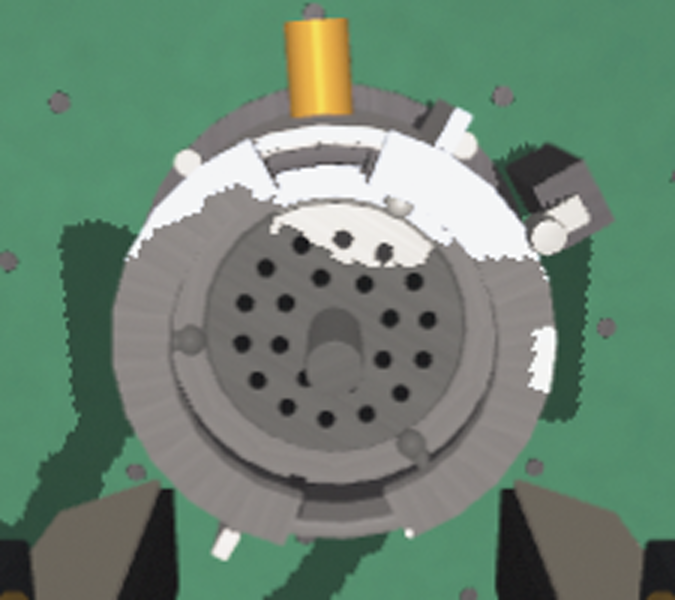

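Run:
```python
from h import *
import json
from scipy.optimize import least_squares
o=json.load(open("o5.json"))
f=lambda x,y,z: onz("wrist",x/3+140,y/3+70,z,o)[:2]
pts=[(207,320),(212,290),(225,262),(250,227),(290,206),(335,200),(440,255),(458,290),(465,330),(458,370),(437,410),(390,440),(335,452),(285,442),(240,412),(215,370)]
for z in (62,64,69,71):
    P=np.array([f(*p,z) for p in pts]); r=least_squares(lambda c:np.hypot(*(P-c[:2]).T)-c[2],[556,-41,40]);print(z,r.x.round(2),r.fun.round(1))
# post top width: 307..361 at 3x
for z in (101,108): a=f(307,365,z);b=f(361,365,z);print(z,np.hypot(*(a-b)),f(334,366,z))
```

```text
62 [556.49 -42.67  39.23] [-0.5 -0.3 -0.3  1.   0.7  0.2 -0.7 -0.7 -0.2  0.1  1.1 -0.1  0.1  0.
  0.1 -0.4]
64 [557.01 -42.45  38.96] [-0.5 -0.3 -0.3  1.   0.7  0.2 -0.7 -0.7 -0.2  0.1  1.  -0.1  0.1  0.
  0.1 -0.4]
69 [558.31 -41.9   38.3 ] [-0.5 -0.3 -0.3  1.   0.7  0.2 -0.7 -0.6 -0.2  0.1  1.  -0.1  0.1  0.
  0.1 -0.4]
71 [558.83 -41.69  38.03] [-0.5 -0.3 -0.3  1.   0.7  0.2 -0.7 -0.6 -0.2  0.1  1.  -0.1  0.1  0.
  0.1 -0.4]
101 14.25216287387296 [557.57612047 -41.73089645]
108 13.864041953450942 [559.64513448 -40.88011287]
```

Plate is level and home: balls show at its rim, its rim circle centres on the pot for z=64, there was no slip, and TCP height was 72. Now to the lid.

```bash
python3 -m inch '[[[-0.1,-0.03,0,0,0,0.1,-1],[-0.28,-0.08,0,0,0,0.2,-1],[-0.5,-0.13,0,0,0,0.3,-1],[-0.72,-0.19,0,0,0,0.4,-1],[-0.9,-0.25,0,0,0,0.423,-1],[-1,-0.28,0,0,0,0.423,-1],[-1,-0.28,0,0,0,0.423,-1],[-1,-0.28,0,0,0,0.423,-1],[-1,-0.28,0,0,0,0.423,-1],[-1,-0.28,0,0,0,0.423,-1]]]'
python3 - <<'E'
from h import *
import json
o=bot.get_obs();print(o["time"],o["tool_pos"],o["tcp_rot"],o["contact_force"],o["joint_positions"])
im=bot.capture("wrist");cv2.imwrite("pics/w6.png",im[:,:,::-1])
json.dump(dict(tool_pos=list(o["tool_pos"]),tcp_rot=list(o["tcp_rot"])),open("o6.json","w"))
E
```

```text
time: 11.7
tool_pos: [533.3, 163.4, 199.6]
tcp_rot: [3.141, -0.0, -1.511]
contact_force: [0.1, 0.6, 0.6]
grip_width: 91.7
11.7 [533.32013186 163.39991704 199.62381667] [ 3.14149096e+00 -1.78924359e-04 -1.51137604e+00] [0.13763307 0.55561047 0.58544098] [ 1.59997514e-01  4.24118721e-01  1.47536732e+00 -1.77294105e-04
  1.24222576e+00  1.67143078e+00]
```

View pics/w6.png

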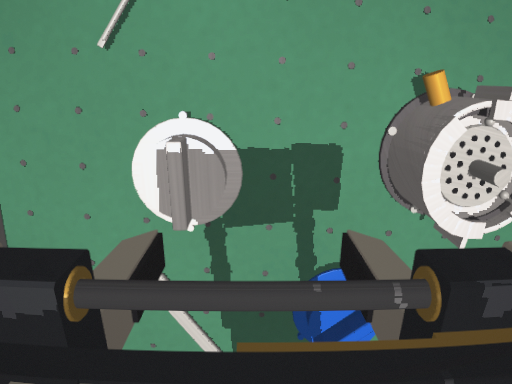

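Run:
```python
import cv2
im=cv2.imread("pics/w6.png");cv2.imwrite("pics/w6z.png",cv2.resize(im[105:240,120:255],None,fx=4.4,fy=4.4,interpolation=cv2.INTER_CUBIC))
```

```text
(no output)
```

View pics/w6z.png

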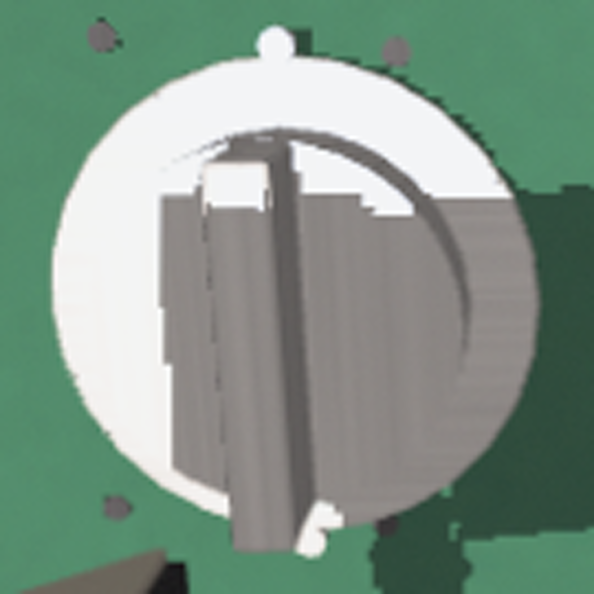

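Run:
```python
from h import *
import json
from scipy.optimize import least_squares
o=json.load(open("o6.json"))
f=lambda x,y,z: onz("wrist",x/4.4+120,y/4.4+105,z,o)[:2]
A=[f(*p,67) for p in [(204,162),(270,162),(297,550),(234,550)]]
print(np.round(A,1)); far=(A[0]+A[1])/2; near=(A[2]+A[3])/2; d=far-near
print("bar",np.hypot(*d),np.hypot(*(A[0]-A[1])),np.degrees(np.arctan2(d[1],d[0])),(far+near)/2)
for a,b in ((0,3),(1,2)): e=A[a]-A[b];print(np.degrees(np.arctan2(e[1],e[0])))
for z in (13,18,):
  P=np.array([f(*p,z) for p in [(53,290),(70,190),(120,110),(200,65),(330,60),(430,105),(510,190),(539,290),(525,380),(460,480),(90,420),(150,490)]])
  r=least_squares(lambda c:np.hypot(*(P-c[:2]).T)-c[2],[520,230,58]);print(z,r.x,r.fun.round(1))
e=f(275,43,16)-f(312,540,16);print("ears",np.degrees(np.arctan2(e[1],e[0])),(f(275,43,16)+f(312,540,16))/2,np.hypot(*e))
```

```text
[[562.7 239.2]
 [563.4 226.2]
 [481.2 220.6]
 [480.3 234.1]]
bar 82.49491489024273 13.012664283190421 3.7069413356003924 [521.90193022 230.02393737]
3.5543344228980414
3.8598063501803375
13 [519.41800231 231.71537699  59.07107151] [-1.6 -0.8  0.9  0.7  0.1 -0.3  0.3  0.  -0.7 -0.1 -0.1  1.6]
18 [520.80510659 230.79908691  58.21254091] [-1.5 -0.8  0.9  0.7  0.1 -0.3  0.3  0.  -0.7 -0.1 -0.1  1.5]
ears 4.375776123188265 [521.01874042 230.66588488] 121.15362076797264
```

```bash
python3 -m inch '[[[-0.08,0.01,0.05,0,0,-0.003,-1],[-0.2,0.02,0.12,0,0,-0.007,-1],[-0.3,0.035,0.25,0,0,-0.007,-1],[-0.337,0.038,0.42,0,0,-0.007,-0.6],[-0.337,0.038,0.6,0,0,-0.007,-0.3],[-0.337,0.038,0.72,0,0,-0.007,-0.2],[-0.337,0.038,0.77,0,0,-0.007,0],[-0.337,0.038,0.784,0,0,-0.007,0],[-0.337,0.038,0.784,0,0,-0.007,0.3],[-0.337,0.038,0.784,0,0,-0.007,1]]]'
```

```text
time: 13.0
tool_pos: [522.1, 231.2, 43.8]
tcp_rot: [-3.14, 0.0, -1.505]
contact_force: [0.2, 0.0, -0.5]
grip_width: 30.8
```

```bash
python3 -m inch '[[[0,0,0,0,0,0,1],[0,0,0,0,0,0,1],[0,0,-0.08,0,0,0,1],[0,0,-0.25,0,0,0,1],[0.03,0,-0.45,0,0,0,1],[0.12,-0.01,-0.62,0,0,-0.1,1],[0.27,-0.03,-0.72,0,0,-0.2,1],[0.42,-0.04,-0.75,0,0,-0.35,1],[0.55,-0.05,-0.75,0,0,-0.45,1],[0.6,-0.05,-0.75,0,0,-0.496,1]]]'
python3 - <<'E'
from h import *
import json
o=bot.get_obs();print(o["time"],o["tool_pos"],o["tcp_rot"],o["contact_force"],o["grip_width"])
im=bot.capture("wrist");cv2.imwrite("pics/w7.png",im[:,:,::-1])
E
```

```text
time: 14.25
tool_pos: [539.4, 110.4, 193.8]
tcp_rot: [-3.141, -0.0, -1.115]
contact_force: [0.4, -0.5, -2.6]
grip_width: 13.8
14.25 [539.3916378  110.40638304 193.80053008] [-3.14136638e+00 -4.90551056e-04 -1.11505808e+00] [ 0.35684565 -0.48300371 -2.61394437] 13.780385123286413
```

View pics/w7.png

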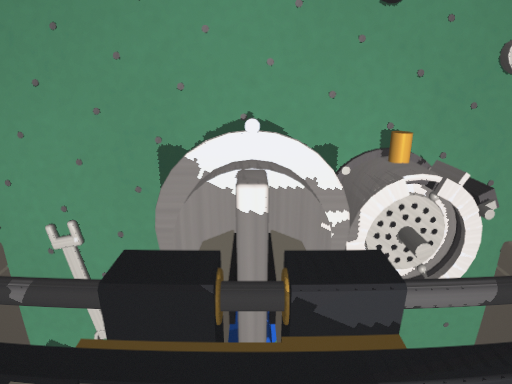

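Run:
```python
from h import *
from scipy.optimize import least_squares
import cv2
im=cv2.imread("pics/w7.png")
cv2.imwrite("pics/w7z.png",cv2.resize(im[105:255,145:360],None,fx=3.6,fy=3.6,interpolation=cv2.INTER_CUBIC))
o=dict(tool_pos=np.zeros(3),tcp_rot=[0,0,0])
f=lambda x,y,z: onz("wrist",x,y,z,o)[:2]   # tool frame
for z in (25,28,30):
    P=np.array([f(*p,z) for p in [(157,220),(161,195),(172,172),(190,152),(215,138),(240,132),(270,132),(300,143),(325,160),(342,187),(349,215)]])
    r=least_squares(lambda c:np.hypot(*(P-c[:2]).T)-58,[0,0]);print(z,r.x,r.fun.round(1)); print("ear",f(252,126,z))
```

```text
25 [0.41541499 1.03654163] [-1.6 -1.  -0.4  0.4  0.5  0.4  0.6 -0.2  0.1 -1.1 -1.6]
ear [ -0.29072768 -60.07716479]
28 [0.37240544 1.18001323] [-0.8 -0.6 -0.2  0.3  0.3  0.1  0.4 -0.3  0.2 -0.6 -0.8]
ear [ -0.29100644 -59.71950274]
30 [0.34316892 1.27961344] [-0.3 -0.3 -0.1  0.3  0.1 -0.1  0.2 -0.4  0.3 -0.4 -0.3]
ear [ -0.29119229 -59.48106137]
```

View pics/w7z.png

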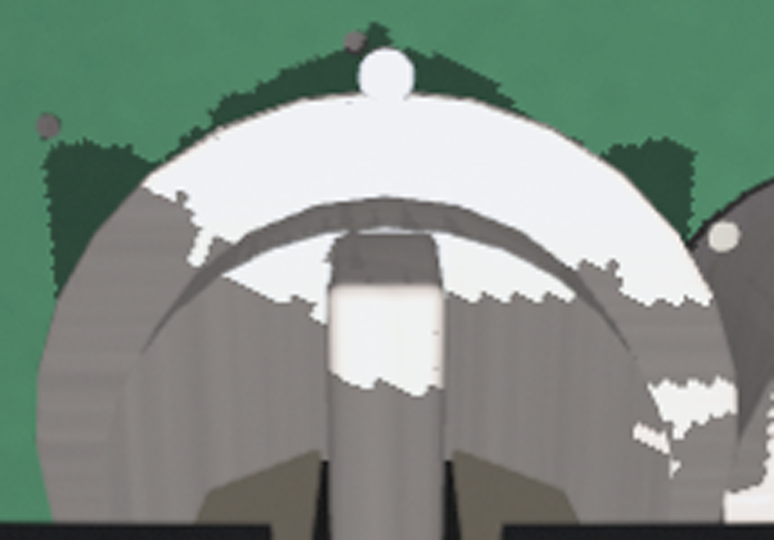

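```bash
python3 -m inch '[[[0.08,0.03,0,0,0,0,1],[0.2,0.07,0,0,0,0,1],[0.35,0.12,0,0,0,0,1],[0.5,0.17,0,0,0,0,1],[0.62,0.22,0.03,0,0,0,1],[0.7,0.245,0.08,0,0,0,1],[0.72,0.25,0.14,0,0,0,1],[0.72,0.25,0.2,0,0,0,1],[0.72,0.25,0.229,0,0,0,1],[0.72,0.25,0.229,0,0,0,1]]]'
python3 - <<'E'
from h import *
o=bot.get_obs();print(o["time"],o["tool_pos"],o["tcp_rot"],o["contact_force"],o["grip_width"])
im=bot.capture("wrist");cv2.imwrite("pics/w8.png",cv2.resize(im[60:260,120:390],None,fx=2.9,fy=2.9,interpolation=cv2.INTER_CUBIC)[:,:,::-1])
im=bot.capture("scene")[150:270,150:310];cv2.imwrite("pics/s8.png",cv2.resize(im,None,fx=5,fy=5)[:,:,::-1])
E
```

```text
time: 15.55
tool_pos: [557.6, -38.6, 146.6]
tcp_rot: [3.141, 0.001, -1.114]
contact_force: [0.6, 0.5, -2.8]
grip_width: 13.9
15.55 [557.60221273 -38.64185763 146.56410178] [ 3.14071451e+00  7.11317180e-04 -1.11420355e+00] [ 0.56408736  0.46011653 -2.77354084] 13.898963067487864
```

View pics/w8.png

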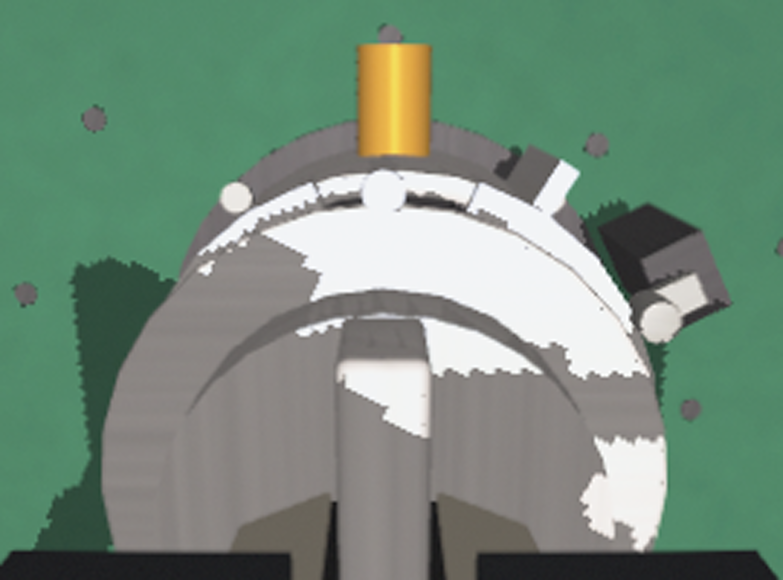

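View pics/s8.png

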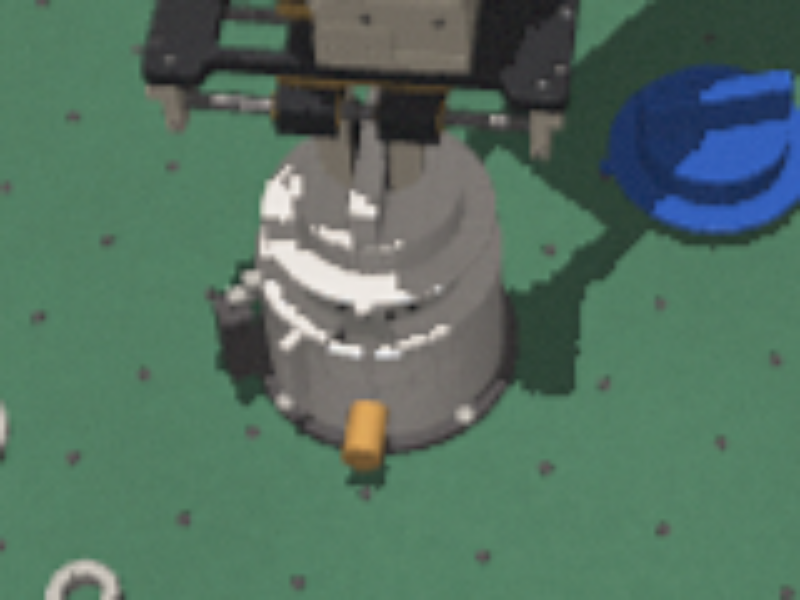

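```bash
python3 -m inch '[[[0.008,0.002,0,0,0,0,1],[0.012,0.003,0.02,0,0,0,1],[0.012,0.003,0.05,0,0,0,1],[0.012,0.003,0.075,0,0,0,1],[0.012,0.003,0.1,0,0,0,1],[0.012,0.003,0.12,0,0,0,1],[0.012,0.003,0.135,0,0,0,1],[0.012,0.003,0.145,0,0,0,1],[0.012,0.003,0.15,0,0,0,1],[0.012,0.003,0.152,0,0,0,1]]]'
python3 - <<'E'
from h import *
o=bot.get_obs();print(o["time"],o["tool_pos"],o["tcp_rot"],o["contact_force"],o["moment"],o["grip_width"])
im=bot.capture("wrist");cv2.imwrite("pics/w9.png",cv2.resize(im[60:260,120:390],None,fx=2.9,fy=2.9,interpolation=cv2.INTER_CUBIC)[:,:,::-1])
im=bot.capture("scene")[150:270,150:310];cv2.imwrite("pics/s9.png",cv2.resize(im,None,fx=5,fy=5)[:,:,::-1])
E
```

```text
time: 16.9
tool_pos: [558.5, -41.9, 116.8]
tcp_rot: [-3.141, -0.0, -1.115]
contact_force: [0.4, 0.5, -2.7]
grip_width: 13.9
16.9 [558.456886   -41.85705042 116.76523014] [-3.14149825e+00 -2.10395460e-04 -1.11517662e+00] [ 0.40569746  0.45083155 -2.716822  ] [ 0.03192871 -0.01978984 -0.03942792] 13.94356222759811
```

View pics/w9.png

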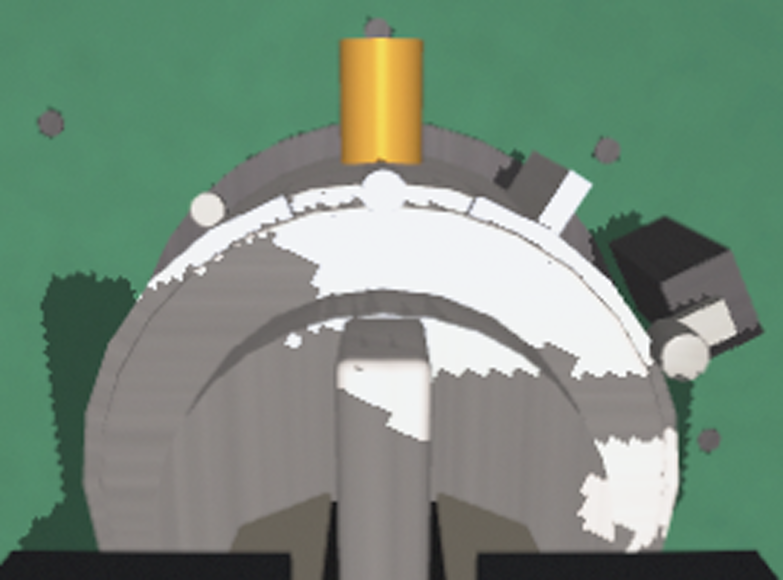

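View pics/s9.png

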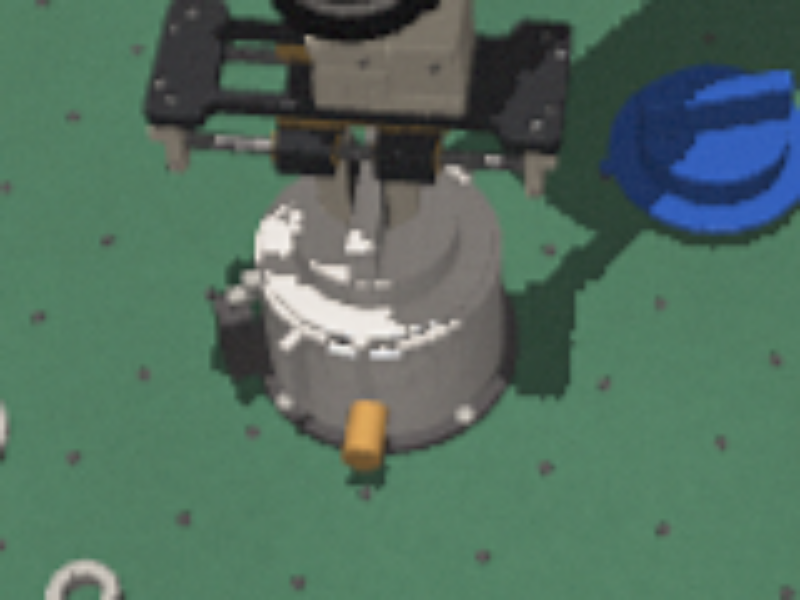

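Inserted without contact: the ear at 384 px sits between the notch corners at 292 and 474 px. Now lowering the last few millimetres until the flange meets the collar.

```bash
python3 -m inch '[[[0,0,0.003,0,0,0,1],[0,0,0.005,0,0,0,1],[0,0,0.007,0,0,0,1],[0,0,0.009,0,0,0,1],[0,0,0.01,0,0,0,1],[0,0,0.01,0,0,0,1],[0,0,0.01,0,0,0,1],[0,0,0.01,0,0,0,1],[0,0,0.01,0,0,0,1],[0,0,0.01,0,0,0,1]]]'
```

```text
time: 18.25
tool_pos: [558.4, -41.8, 115.3]
tcp_rot: [-3.141, -0.0, -1.115]
contact_force: [-3.1, 0.1, 4.6]
grip_width: 14.1
```

```bash
python3 -m inch '[[[0,0,0,0,0,0.06,1],[0,0,0,0,0,0.15,1],[0,0,0,0,0,0.25,1],[0,0,0,0,0,0.35,1],[0,0,0,0,0,0.45,1],[0,0,0,0,0,0.54,1],[0,0,0,0,0,0.62,1],[0,0,0,0,0,0.67,1],[0,0,0,0,0,0.7,1],[0,0,0,0,0,0.7,1]]]'
python3 - <<'E'
from h import *
import json
o=bot.get_obs();print(o["time"],o["tool_pos"],o["tcp_rot"],o["contact_force"],o["moment"],o["grip_width"])
im=bot.capture("wrist");cv2.imwrite("pics/w10r.png",im[:,:,::-1]);cv2.imwrite("pics/w10.png",cv2.resize(im[60:260,120:390],None,fx=2.9,fy=2.9,interpolation=cv2.INTER_CUBIC)[:,:,::-1])
im=bot.capture("scene")[150:270,150:310];cv2.imwrite("pics/s10.png",cv2.resize(im,None,fx=5,fy=5)[:,:,::-1])
E
```

```text
time: 19.5
tool_pos: [558.9, -41.9, 115.3]
tcp_rot: [-3.14, -0.0, -1.665]
contact_force: [-1.5, -0.6, 5.5]
grip_width: 13.7
19.5 [558.93006221 -41.89919012 115.32324637] [-3.13998073e+00 -3.64695129e-04 -1.66462068e+00] [-1.52413401 -0.6450028   5.5031592 ] [0.13426104 0.24860033 0.37836671] 13.743915293243825
```

View pics/w10.png

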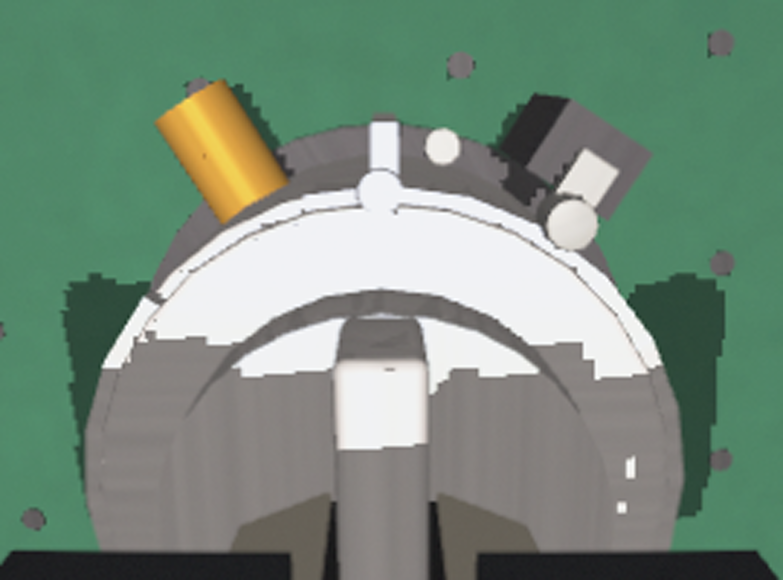

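View pics/s10.png

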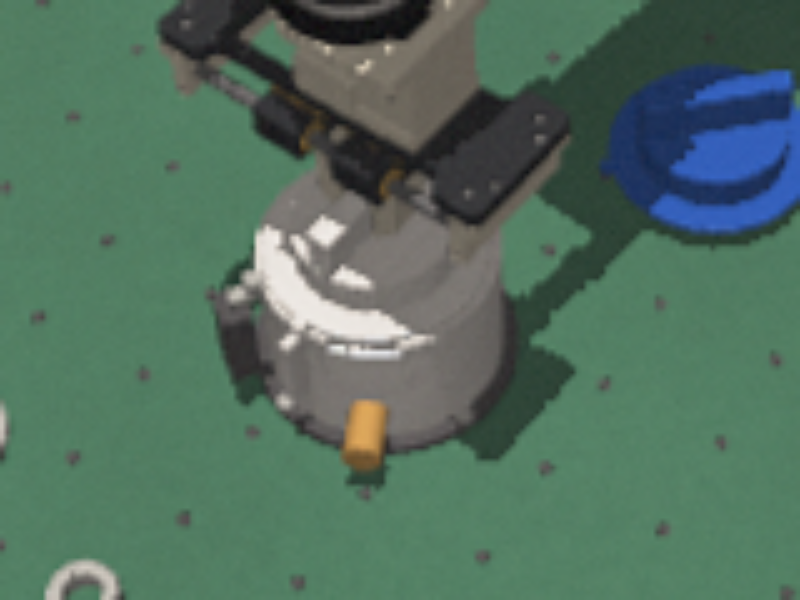

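```bash
python3 -m inch '[[[0,0,0,0,0,0.008,1],[0,0,0,0,0,0.016,1],[0,0,0,0,0,0.016,1],[0,0,0,0,0,0.016,1],[0,0,0,0,0,0.016,1],[0,0,0,0,0,0.016,1],[0,0,0,0,0,0.016,1],[0,0,0,0,0,0.016,1],[0,0,0,0,0,0.016,1],[0,0,0,0,0,0.016,1]]]'
python3 - <<'E'
from h import *
o=bot.get_obs();print(o["time"],o["tool_pos"],o["tcp_rot"],o["contact_force"],o["moment"],o["grip_width"])
im=bot.capture("wrist");cv2.imwrite("pics/w11.png",cv2.resize(im[80:230,180:330],None,fx=4,fy=4,interpolation=cv2.INTER_CUBIC)[:,:,::-1])
im=bot.capture("top");cv2.imwrite("pics/t11.png",im[:,:,::-1])
E
```

```text
time: 20.85
tool_pos: [558.9, -41.9, 115.3]
tcp_rot: [-3.14, -0.0, -1.677]
contact_force: [-1.1, 0.7, 5.2]
grip_width: 13.7
20.85 [558.93574217 -41.9037002  115.31796053] [-3.14001904e+00 -3.68523908e-04 -1.67684656e+00] [-1.05483395  0.72908024  5.22981523] [0.15813069 0.28543006 0.43772259] 13.682991331839833
```

View pics/w11.png

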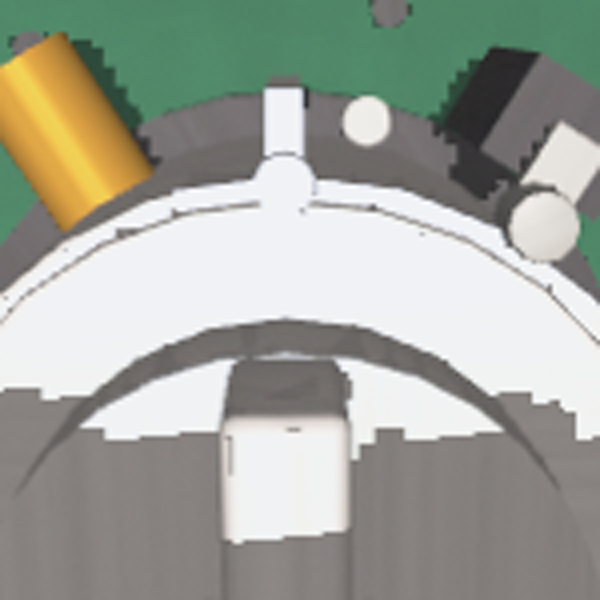

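View pics/t11.png

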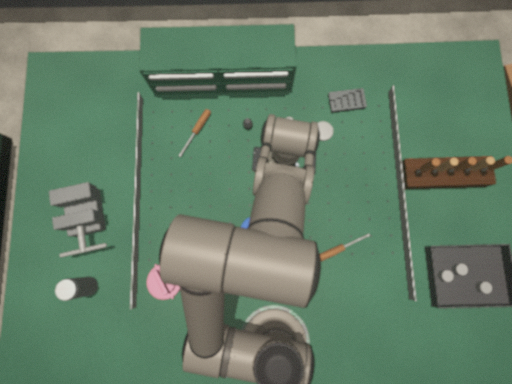

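The ear (285,183), rib (284,120) and bar (286) line up in the wrist view, and the catch roller is well clear. I'm handing in while still gripping.

```bash
python3 -c "
from plant import bot
print(bot.close_job())"
```

```text
the job is handed in; nothing more can be done
None
```

I set and pressed the strainer plate home, inserted the lid, and twisted it clockwise to the ribs. I handed the job in at about 21 s with the gripper still holding the lid there.

- **Plate:** I pressed it down with about 20 N. It did not slip in the grip. At release the tool height put its underside at about 57 mm. The picture afterwards showed it centred and level, with the ball clips at its rim.
- **Lid:** The tabs went through the notches without contact, and the flange then seated at the expected height with about 7 N.
- **Twist:** I turned it about 0.56 rad in all. After the planned 0.55 rad the bar was about 0.7° short of the rib by eye, so I nudged it. In the last wrist picture the ear, bar and rib line up to within about half a degree. The ear is well short of the catch roller, so there was no click.
- **Not read directly:** I had no reading of the ring or catch joints. I judged alignment from that picture and the tool angle. The last twisting moment was 0.44 N m, higher than the ring's 0.2 N m, which I put down to friction under the light downward push.
- **Other parts:** I never touched the other tools or the blue and pink lids, though the arm hid a few of them in the last top view.

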